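# Slide the sample carrier under the detector and start the count

### The arm

A 6-joint arm with a two-finger parallel gripper is mounted at the origin on the work surface. World frame = base frame: x ahead of the robot, y to its left, z up, the work surface at z = 0. Lengths are in m, angles in degrees, forces in N, time in s.
With the tool pointing down it reaches from about 0.35 to 0.875 m from the base axis. Payload 4.2 kg.
Tool frame: the origin (TCP) lies at the very end of the fingers, on their centre line; the grasp point (between the pads) lies 19 mm behind it (r.grip_point_offset is the distance from the TCP to the grasp point, in m); z points along the fingers, y is the line along which they close (so a half turn about z gives the same grasp; the last joint's range is limited). The gripper opens to 87 mm and grips with 3 to 60 N. Pads are 19 mm wide; open, the fingers measure 117 mm over their backs; the gripper's body (75 mm by 190 mm) begins 51 mm behind the grasp point.
Start: joints at [14.817, 22.042, 0.453, 0, -68.411, -14.817], TCP at [0.625, 0, 0.223] pointing down, gripper open.
Joint ranges: [-179.83, 179.83], [-69.29, 118.12], [-61.27, 80.66], [-181.25, 117.63], [-171.15, -9.14], [-177.46, 177.46]. Speed limits (degrees/s): [159.86, 159.86, 180, 180, 180, 180].

### API

Orientations are given as a 3x3 rotation matrix whose columns are the frame's x, y, z axes.
In Python, from station import r, cams gives the robot as it stands. The module is installed in compiled form; this text tells all that it offers.
- The arm moves only by the shell command python3 -m handwheel 'ROWS'. ROWS is JSON, a list that holds one entry, the list of rows, each a list of 7 numbers: the turn, a rotation vector about the tool's x, y, z in units of 6 degrees (1.0 is 6 degrees), then the shift along the tool's x, y, z in m, then the finger opening in m, from 0 to 0.087. In form: [[[ax, ay, az, x, y, z, jaw], ...]]. A call has 1 to 12 rows; each row shifts and turns the commanded pose from where the row before left it, along the tool's axes as they then stand; what a row does not reach is not made up. A row lasts 1/10 s, in which the tool goes at most 50 mm and 8.59 degrees, less where a joint would pass 70% of its speed; a pose out of reach is approached as far as the arm can. A call with a gripper value outside its range is refused whole. The fingers move at their own pace and stop on an object; the grip force is fixed at half the most. Time passes only in rows, so rows that do not move let the fingers close. It gives the time, the measured TCP pose, the force, the opening and the grip force at its end, in the units of the state.
- r.sense(): the state, without advancing time (a new reading comes with each control period).
- cams.capture(name): name is "scene" or "side" or "wrist"; returns the picture (400x640x3 uint8, red, green, blue); there is no depth.
- cams.get_calibration(name): a dict with "camera_matrix" (3x3 intrinsics, pixels), "rvec" (rotation vector, rad) and "tvec" (3), from world to camera coordinates, as OpenCV has them; the wrist camera has in their place "T_tool_cam" (4x4, takes a point from camera to tool coordinates, whose origin is the TCP and whose axes are the flange's). Camera axes: x right, y down, z forward; pixel columns grow to the right and rows downward; lengths in m; the calibration is good to about 2 mm. The wrist camera is an equidistant fisheye: a pixel r from the principal point sees the ray r / f radians off the axis. A picture is of the moment at which its call begins: read the wrist's pose just before it. get_calibration takes no time and is no camera call.
- r.finish_job(): hands the job in; it is judged then, once.
The state is a dict: "time_s": time; "joints": joint angles; "joint_velocities": joint speeds; "effort": joint torques, N m; "tcp_pos": TCP position; "ee_rot": TCP orientation; "wrist_force": force on the tool from outside, world axes, zero at the start; "moment": the same for the moment, N m; "gripper_width": opening from 0.0 (shut) to 1.0 (fully open); "gripper_force": force on a finger pad.
Only numpy, scipy, OpenCV 4.12 (cv2) and the standard library are available. Lean on these libraries where they do the work, as an engineer would, in place of code of your own. Each camera call takes 0.05 s, during which the arm holds its last target. There are 200 camera calls.

### The job

Push the flat white carrier with the dark steel disc in it across the bench and under the low detector bridge, in through the flared side, until its front end is up against the stop bar; keep it flat on the bench, never lifted or tipped, and leave the disc untouched in its well. Then, and only then, press the round button on the detector down and let it go. Leave the empty carrier and the other things on the bench where they are.

Things in the scene. Friction and masses are not known exactly. Their poses are not given: they have to be found in the camera images.
- carrier: Flat white plate lying loose: 64 mm wide (x), 120 mm long (its y), 14 mm thick, plain vertical sides, 0.15 to 0.3 kg; holds the steel disc. Origin: centre of underside. Its -y end is the front that goes in first, its +y end (three fine grey lines on top) the tail. It starts 0.2 to 0.4 m out on the bridge's +y side, up to 0.15 m off its centre line, turned up to 0.6 rad from it
- carrier_well (a point): Centre of the floor of the carrier's round well (44 mm across, 6 mm deep), 15 mm from the carrier's origin towards its front, 8 mm above its underside
- disc: Loose dark steel sample disc, 40 mm across, 5 mm thick, lying in the carrier's well, its top 1 mm below the carrier's top. Origin: centre of its underside
- bridge: Detector stand fixed to the bench, yaw within 0.18 rad: a low bridge 80 mm deep (y -40 to 40 mm), origin on the bench under its detector can (58 mm across, 89 mm high). The straight passage along its y is 70 mm wide (x -35 to 35), 17 mm high, entered from +y. Grey box with the button: x -105 to -35, 48 mm high; other leg to x = 55. Deck top at 29 mm
- bridge_entry (a point): Middle of the flared mouth on the bench, 59 mm from the bridge's origin along its +y; two lips 14 mm high narrow it from about 80 mm here to 70 mm at the bridge
- bridge_stop (a point): Middle of the stop bar's inner face, at bench level, at y = -45 mm of the bridge; the bar is 26 mm high and closes the passage. With the carrier home its front end touches it, its origin lies at x = 0, y = 15 mm of the bridge, and its tail sticks out to y = 75 mm
- start_top (a point): Centre of the top of the white round push button (20 mm across) on the electronics box; pressed straight down
- start (a joint): Travel of the push button: 0 out, 0.006 m fully down; springs back; about 5 N takes it fully down. It counts as pressed beyond 0.004 m
- spare: Empty carrier of the same shape, without a disc, lying crosswise to the left; leave alone. Origin: centre of its underside
- jar_a: White jar with orange cap, 54 mm across, 68 mm high, nearest to the robot; leave alone. Origin: centre of underside
- jar_b: White jar with orange cap, 54 mm across, 68 mm high, farther from the robot; leave alone. Origin: centre of underside
- cap: Loose orange screw cap, 34 mm across, 13 mm high; leave alone. Origin: centre of underside
- tube: Capped clear tube standing in a round white foot 56 mm across, 117 mm high; leave alone. Origin: centre of underside
- weight: Brass balance weight, 32 mm across, 44 mm high; leave alone. Origin: centre of underside
Not all that is in view belongs to the job. Leave any pink or yellow look-alike of the carrier alone. What is shaped like the bridge but red is not meant.

How it is judged:
By the outcome, as a careful person would: the job done as asked, in the order asked, and still so for the second after the job is handed in, with the robot touching nothing.
It also fails if it takes over 72 s, if anything falls off the work surface, if the arm or the gripper's body presses on something with over 40 N, if the wrist force passes 120 N, or if a joint passes its speed limit or range.

## Working session

There is one attempt and no reset: what is moved stays moved. The work goes in short steps, Python scripts to look and compute and a shell command to move; the robot and the scene stay as the last step left them, time stands still between calls to the robot, and variables do not carry over. Pictures are saved under pics/ and viewed, at most 10 in all, crops included, and the job is handed in when it is done.

```bash
mkdir -p pics
python3 - <<'E'
from station import r,cams
import cv2,numpy as np
s=r.sense();print(s['time_s'],s['tcp_pos'],s['ee_rot'])
for n in("scene","side","wrist"):
    im=cams.capture(n);cv2.imwrite(f"pics/{n}0.png",im[:,:,::-1]);c=cams.get_calibration(n);print(n,c)
E
```

```text
0.0 [6.24393463e-01 1.95105860e-05 2.21454844e-01] [[-1.97453556e-04 -9.99997594e-01 -2.18455748e-03]
 [-9.99999976e-01  1.97661293e-04 -9.48778753e-05]
 [ 9.53094495e-05  2.18453869e-03 -9.99997609e-01]]
scene {'camera_matrix': array([[391.84998018,   0.        , 325.22154707],
       [  0.        , 391.84998018, 202.9558531 ],
       [  0.        ,   0.        ,   1.        ]]), 'rvec': array([ 2.28101377,  0.72530234, -0.31770071]), 'tvec': array([-0.46013557, -0.17645869,  1.22766059])}
side {'camera_matrix': array([[435.90471526,   0.        , 321.36811835],
       [  0.        , 435.90471526, 196.65122437],
       [  0.        ,   0.        ,   1.        ]]), 'rvec': array([ 0.3074488 , -2.87472929,  1.06230839]), 'tvec': array([0.57152713, 0.1412478 , 1.22485936])}
wrist {'camera_matrix': array([[309.70691629,   0.        , 322.23257595],
       [  0.        , 309.70691629, 200.00471995],
       [  0.        ,   0.        ,   1.        ]]), 'T_tool_cam': array([[ 1.68264905e-04, -9.54462990e-01, -2.98329303e-01,
         8.17946596e-02],
       [ 9.99999971e-01,  2.12382938e-04, -1.15465539e-04,
         6.32435819e-04],
       [ 1.73567637e-04, -2.98329275e-01,  9.54462997e-01,
        -1.63068689e-01],
       [ 0.00000000e+00,  0.00000000e+00,  0.00000000e+00,
         1.00000000e+00]])}
```

View pics/scene0.png

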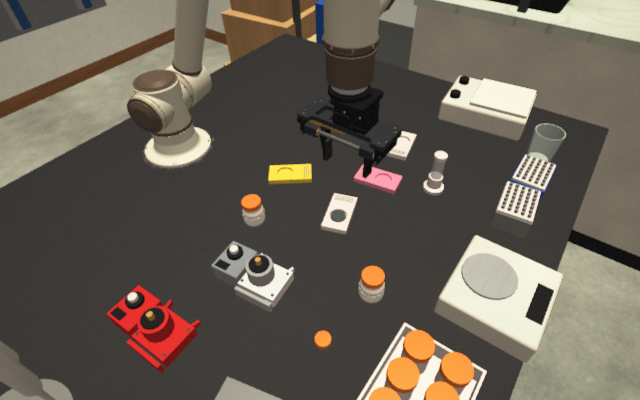

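View pics/wrist0.png

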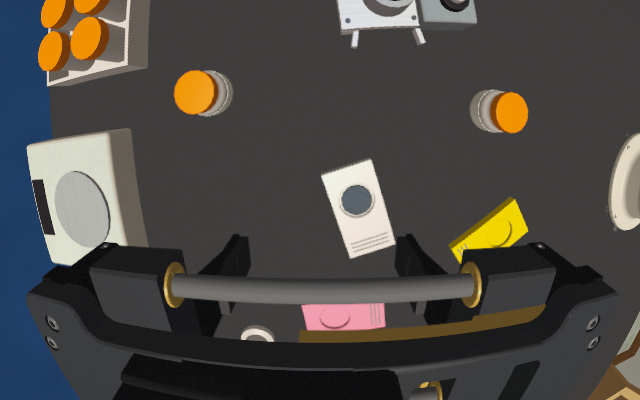

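The candidates are the white plate with the dark disc (scene 340,212; wrist 357,208), the yellow one (290,173), the pink one (378,178) and the empty spare (400,142). For the bridge they are the grey/white one (262,275) and the red one (155,330). I choose the white plate with the disc and the grey/white bridge.

```bash
cat > h.py <<'E'
from station import r,cams
import cv2,numpy as np
def ray(n,uv,s=None):
    c=cams.get_calibration(n);K=c['camera_matrix'];p=(np.array(uv,float)-K[:2,2])/K[0,0]
    if n=='wrist':
        t=np.linalg.norm(p);d=np.r_[p/max(t,1e-9)*np.sin(t),np.cos(t)]
        T=c['T_tool_cam'];R=np.array(s['ee_rot'])
        return R@T[:3,3]+s['tcp_pos'],R@T[:3,:3]@d
    R=cv2.Rodrigues(c['rvec'])[0];return -R.T@c['tvec'],R.T@np.r_[p,1]
def at(n,uv,z,s=None):
    o,d=ray(n,uv,s);return o+d*(z-o[2])/d[2]
def proj(n,P,s=None):
    c=cams.get_calibration(n);K=c['camera_matrix'];P=np.array(P,float)
    if n!='wrist': return cv2.projectPoints(P.reshape(-1,1,3),c['rvec'],c['tvec'],K,None)[0].reshape(-1,2)
    T=np.eye(4);T[:3,:3]=s['ee_rot'];T[:3,3]=s['tcp_pos'];T=np.linalg.inv(T@c['T_tool_cam'])
    q=P.reshape(-1,3)@T[:3,:3].T+T[:3,3];rr=np.hypot(q[:,0],q[:,1]);th=np.arctan2(rr,q[:,2])
    return q[:,:2]/rr[:,None]*(th*K[0,0])[:,None]+K[:2,2]
E
python3 - <<'E'
from h import *
s=r.sense()
q=np.array([at('wrist',u,.014,s) for u in[(321,176),(372,159),(395,244),(352,258)]])
print(q.round(4),q.mean(0)); print([np.linalg.norm(q[i]-q[i-1]).round(4) for i in range(4)])
d=(q[2]+q[3]-q[0]-q[1]);print('tail dir',np.degrees(np.arctan2(d[1],d[0])))
print('scene carrier',at('scene',(340,213),.014),'can',at('scene',(260,263),.089),'btn',at('scene',(234,250),.05))
for n,u in[('jar_a',(252,202)),('jar_b',(373,275))]:print(n,at('scene',u,.068))
im=cams.capture('scene')[225:315,200:305];cv2.imwrite('pics/br.png',cv2.resize(im[:,:,::-1],None,fx=7,fy=6.5,interpolation=2))
E
```

```text
[[ 0.6251  0.0032  0.014 ]
 [ 0.5628 -0.0184  0.014 ]
 [ 0.5255  0.0963  0.014 ]
 [ 0.5833  0.1163  0.014 ]] [0.57418416 0.04935823 0.014     ]
[np.float64(0.1206), np.float64(0.066), np.float64(0.1206), np.float64(0.0612)]
tail dir 109.16351857673361
scene carrier [0.58190789 0.04373474 0.014     ] can [ 0.56386608 -0.22301693  0.089     ] btn [ 0.46871804 -0.21252288  0.05      ]
jar_a [ 0.4125744  -0.08998872  0.068     ]
jar_b [ 0.76231988 -0.10241256  0.068     ]
```

```bash
python3 -m handwheel '[[[0,0,0,0.02,0,-0.02,0],[0,0,0,0.04,0,-0.02,0],[0,0,0,0.04,0,0,0],[0,0,0,0.04,0,0,0],[0,0,0,0.02,0,0,0],[0,0,0,0,0,0,0],[0,0,0,0,0,0,0]]]'
python3 - <<'E'
from h import *
s=r.sense();im=cams.capture('wrist');cv2.imwrite('pics/w1.png',cv2.resize(im[:,:,::-1],(800,500),interpolation=2));print(s['tcp_pos'])
import pickle;pickle.dump(s,open('s1','wb'))
E
```

```text
time_s: 0.9
tcp_pos: [0.6247, -0.1602, 0.2621]
ee_rot: [[-0.001, -1.0, -0.001], [-1.0, 0.001, 0.0], [-0.0, 0.001, -1.0]]
wrist_force: [-0.5, -0.3, 0.5]
gripper_width: 0.448
gripper_force: 0.0
[ 0.62474256 -0.1602163   0.26209645]
```

View pics/w1.png

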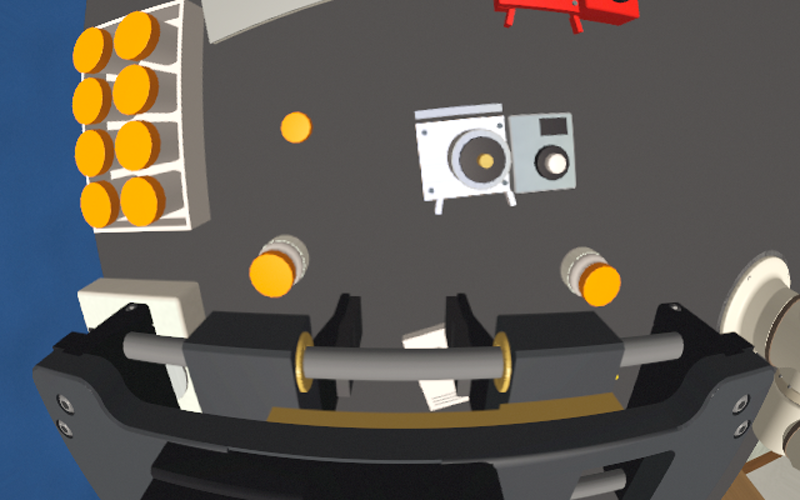

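The enlarged view (1.25x) shows the wanted bridge at about (495,155). The stop bar is on its far (-y) side and the flare lips are at (438,207) and (512,200). The button is at (556,162), and the red decoy is at (565,10). I'll take a close crop to fit the pose.

Run:
```python
from h import *
im=cams.capture('wrist')[75:180,325:465];cv2.imwrite('pics/w2.png',cv2.resize(im[:,:,::-1],(800,600),interpolation=2))
```

```text
(no output)
```

View pics/w2.png

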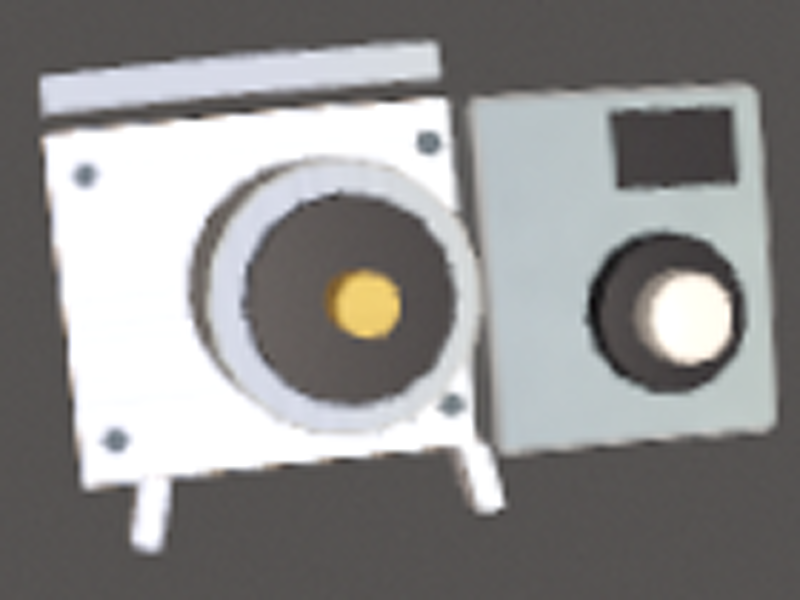

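Run:
```python
from h import *
import pickle
from scipy.optimize import least_squares
s=pickle.load(open('s1','rb'))
o=np.array([325,75]);f=np.array([140/800,105/600])
px=np.array([(43,133),(85,488),(757,85),(777,430),(470,98),(503,455),(345,295)])*f+o
M=np.array([(55,-40,29),(55,40,29),(-105,-40,48),(-105,40,48),(-35,-40,48),(-35,40,48),(0,0,89)])/1000.
def W(p,M):
    c,q=np.cos(p[2]),np.sin(p[2]);M=np.atleast_2d(M);return np.c_[p[0]+c*M[:,0]-q*M[:,1],p[1]+q*M[:,0]+c*M[:,1],M[:,2]]
g=lambda p:(proj('wrist',W(p,M),s)-px).ravel()
L=least_squares(g,[.565,-.22,.08]);p=L.x
print('bridge',p,np.degrees(p[2]));print(L.fun.reshape(-1,2).round(1))
b=np.array([690,315])*f+o
for z in(.052,.056,.06,.066):
    P=at('wrist',b,z,s);d=P[:2]-p[:2];c,q=np.cos(p[2]),np.sin(p[2]);print(z,P,'local',c*d[0]+q*d[1],-q*d[0]+c*d[1])
k=np.array([668,313])*f+o;P=at('wrist',k,.048,s);d=P[:2]-p[:2];print('collar local',c*d[0]+q*d[1],-q*d[0]+c*d[1])
print('entry',W(p,(0,.059,0)),'home',W(p,(0,.015,0)),'line@.2',W(p,(0,.2,0)),'@.27',W(p,(0,.27,0)))
np.save('bridge',p)
print('btn scene',at('scene',(234.5,247),.06))
```

```text
bridge [ 0.55145127 -0.21915888  0.12043838] 6.900610827054811
[[ 0.1 -0.1]
 [-0.1 -0.7]
 [-0.1 -0.6]
 [-0.2  0.1]
 [-1.3 -0.7]
 [-2.   0.2]
 [ 3.1  1.6]]
0.052 [ 0.46792345 -0.2176339   0.052     ] local -0.08273952258864976 0.011549585135478867
0.056 [ 0.4695982  -0.21789575  0.056     ] local -0.08110836633678344 0.011088410884152525
0.06 [ 0.47127295 -0.21815761  0.06      ] local -0.0794772100849171 0.010627236632826182
0.066 [ 0.47378507 -0.21855039  0.066     ] local -0.07703047570711752 0.009935475255836658
collar local -0.0789739353109885 0.011213523012644156
entry [[ 0.54436257 -0.16058627  0.        ]] home [[ 0.54964906 -0.20426754  0.        ]] line@.2 [[ 0.52742178 -0.02060767  0.        ]] @.27 [[0.51901146 0.04888526 0.        ]]
btn scene [ 0.47065376 -0.21032037  0.06      ]
```

Box inner edges and can top are loosely specified, while the outer corners fit to under 1 px, so the bridge fit is good. Next I'll refine the carrier pose by rectifying its white blob.

```bash
cat >> h.py <<'E'
def carrier(n,im,seed,s=None,z=.014):
    hsv=cv2.cvtColor(im,cv2.COLOR_RGB2HSV);m=((hsv[:,:,2]>150)&(hsv[:,:,1]<50)).astype(np.uint8)
    cs,_=cv2.findContours(m,cv2.RETR_EXTERNAL,cv2.CHAIN_APPROX_NONE)
    c=min(cs,key=lambda c:-cv2.pointPolygonTest(c,seed,True))
    P=np.array([at(n,u,z,s)[:2] for u in c[:,0]])
    (x,y),(w,h),a=cv2.minAreaRect((P*1000).astype(np.float32))
    if w>h:w,h,a=h,w,a+90
    return x/1000,y/1000,w,h,(a+90)%180-90
E
python3 - <<'E'
from h import *
class S:pass
s=dict(tcp_pos=np.array([.624393,0,.221455]),ee_rot=np.array([[-2e-4,-1,-2.18e-3],[-1,2e-4,-1e-4],[1e-4,2.18e-3,-1]]))
im=cv2.imread('pics/wrist0.png')[:,:,::-1].copy();print(carrier('wrist',im,(340,185),s))
im=cv2.imread('pics/scene0.png')[:,:,::-1].copy();print(carrier('scene',im,(345,203)))
E
```

```text
(0.5752042846679688, 0.048692512512207034, 65.4815673828125, 121.86573028564453, 18.87621307373047)
(0.5757908325195312, 0.049164573669433595, 66.43411254882812, 123.48834228515625, 18.769779205322266)
```

```bash
python3 -m handwheel '[[[0,0,0,-0.03,0.005,0,0.087],[0,0,0,-0.045,0.01,0,0.087],[0,0,0,-0.045,0.01,0,0.087],[0,0,0,-0.045,0.01,0,0.087],[0,0,0,-0.034,0.01,0,0.087],[0,0,0,-0.01,0.005,0,0.087],[0,0,-1.05,0,0,0.03,0.087],[0,0,-1.05,0,0,0.04,0.087],[0,0,-1.05,0,0,0.04,0.087],[0,0,0,0,0,0.03,0.087],[0,0,0,0,0,0,0.087],[0,0,0,0,0,0,0.087]]]'
python3 - <<'E'
from h import *
s=r.sense();im=cams.capture('wrist');cv2.imwrite('pics/w3.png',im[:,:,::-1])
print(s['tcp_pos'],s['gripper_width'],s['wrist_force'],np.degrees(np.arctan2(-s['ee_rot'][1][1],-s['ee_rot'][0][1])))
sc=cams.capture('scene');cv2.imwrite('pics/s3.png',sc[:,:,::-1])
E
```

```text
time_s: 2.2
tcp_pos: [0.5756, 0.0492, 0.1232]
ee_rot: [[0.325, -0.946, 0.001], [-0.946, -0.325, -0.001], [0.001, -0.0, -1.0]]
wrist_force: [0.0, -0.6, 0.4]
gripper_width: 1.003
gripper_force: 0.0
[0.57558437 0.04915659 0.12322281] 1.0032574683724218 [ 0.03460996 -0.62913737  0.38100631] 18.948081783375148
```

View pics/w3.png

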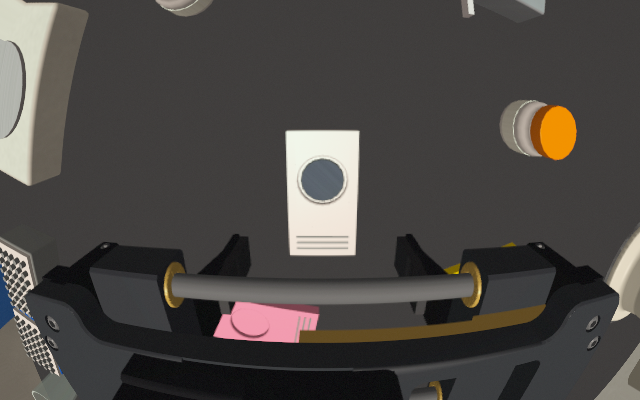

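The view shows the carrier centred between the fingers and square to them (plate 286–359 by 130–255, disc at 322,180). Next I'll check the clearance to the yellow piece.

Run:
```python
from h import *
for n,l in(('yellow',[(268,166),(311,164),(313,180),(270,183)]),('pink',[(355,182),(367,166),(403,180),(396,191)])):
    print(n,[at('scene',u,.014)[:2].round(3) for u in l])
b=np.load('bridge.npy')
u=np.array([-np.sin(b[2]),np.cos(b[2])])
for y in(.18,.2,.22,.24,.26,.28):print(y,b[:2]+u*y)
```

```text
yellow [array([0.307, 0.078]), array([0.404, 0.156]), array([0.45 , 0.104]), array([0.36 , 0.027])]
pink [array([0.551, 0.163]), array([0.542, 0.24 ]), array([0.655, 0.245]), array([0.66 , 0.196])]
0.18 [ 0.52982473 -0.04046279]
0.2 [ 0.52742178 -0.02060767]
0.22 [ 0.52501883 -0.00075254]
0.24 [0.52261589 0.01910258]
0.26 [0.52021294 0.0389577 ]
0.28 [0.51780999 0.05881282]
```

```bash
python3 -m handwheel '[[[0,0,0,0,0,0.03,0.087],[0,0,0,0,0,0.04,0.087],[0,0,0,0,0,0.03,0.087],[0,0,0,0,0,0.016,0.087],[0,0,0,0,0,0,0.087],[0,0,0,0,0,0,0.075],[0,0,0,0,0,0,0.068],[0,0,0,0,0,0,0.066],[0,0,0,0,0,0,0.065],[0,0,0,0,0,0,0.065],[0,0,0,0,0,0,0.065]]]'
```

```text
time_s: 3.4
tcp_pos: [0.5751, 0.049, 0.0068]
ee_rot: [[0.324, -0.946, 0.0], [-0.946, -0.324, 0.0], [0.0, -0.0, -1.0]]
wrist_force: [0.6, 0.4, 0.3]
gripper_width: 0.749
gripper_force: 0.0
```

```bash
python3 -m handwheel '[[[0,0,0.2,0,0,0,0.065],[0,0,0.3,0,0,0,0.065],[0,0,0.3,0,0,0,0.065],[0,0,0.3,0,0,0,0.065],[0,0,0.3,0,0,0,0.065],[0,0,0.3,0,0,0,0.065],[0,0,0.3,0,0,0,0.065],[0,0,0.2,0,0,0,0.065],[0,0,0,0,0,0,0.065]]]'
python3 -m handwheel '[[[0,0,0,0,0.002,0,0.065],[0,0,0,0,0.005,0,0.065],[0,0,0,0,0.006,0,0.065],[0,0,0,0,0.006,0,0.065],[0,0,0,0,0.006,0,0.065],[0,0,0,0,0.006,0,0.065],[0,0,0,0,0.006,0,0.065],[0,0,0,0,0.006,0,0.065],[0,0,0,0,0.006,0,0.065],[0,0,0,0,0.005,0,0.065],[0,0,0,0,0.003,0,0.065],[0,0,0,0,0,0,0.065]]]'
python3 - <<'E'
from h import *
s=r.sense();im=cams.capture('wrist');cv2.imwrite('pics/w4.png',im[:,:,::-1])
print(s['tcp_pos'],s['gripper_width'],np.degrees(np.arctan2(-s['ee_rot'][1][1],-s['ee_rot'][0][1])))
E
```

```text
time_s: 4.3
tcp_pos: [0.5752, 0.0491, 0.0067]
ee_rot: [[0.099, -0.995, 0.0], [-0.995, -0.099, 0.0], [-0.0, -0.0, -1.0]]
wrist_force: [-0.0, -0.0, 1.1]
gripper_width: 0.746
gripper_force: 0.8
time_s: 5.5
tcp_pos: [0.5175, 0.0432, 0.0066]
ee_rot: [[0.099, -0.995, -0.001], [-0.995, -0.099, -0.0], [0.0, 0.001, -1.0]]
wrist_force: [0.6, -0.1, -0.0]
gripper_width: 0.747
gripper_force: 0.5
[0.51753813 0.04323603 0.00656478] 0.747117725868129 5.698195606459557
```

View pics/w4.png

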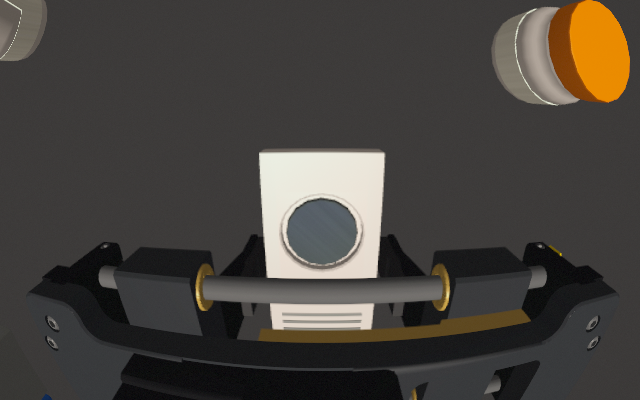

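The carrier is still between the fingers and well aligned (260–385 wide), with the disc in its well at (322,232). I'll open, rise and measure.

```bash
python3 -m handwheel '[[[0,0,0,0,0,0,0.07],[0,0,0,0,0,0,0.08],[0,0,0,0,0,0,0.087],[0,0,0,0,0,-0.01,0.087],[0,0,0,0,0,-0.03,0.087],[0,0,0,-0.02,0,-0.04,0.087],[0,0,0,-0.02,0,-0.04,0.05],[0,0,0,-0.02,0,-0.04,0.03],[0,0,0,0,0,-0.02,0.03],[0,0,0,0,0,0,0.03],[0,0,0,0,0,0,0.03]]]'
python3 - <<'E'
from h import *
s=r.sense();im=cams.capture('wrist');sc=cams.capture('scene')
cv2.imwrite('pics/w5.png',im[:,:,::-1]);cv2.imwrite('pics/s5.png',sc[:,:,::-1])
print(s['tcp_pos'],s['gripper_width'],np.degrees(np.arctan2(-s['ee_rot'][1][1],-s['ee_rot'][0][1])))
u=proj('wrist',[.5195,.005,.014],s)[0];print(u,carrier('wrist',im,tuple(map(float,u)),s))
u=proj('scene',[.5195,.0,.014])[0];print(u,carrier('scene',sc,tuple(map(float,u))))
b=np.load('bridge.npy');print(b)
E
```

```text
time_s: 6.65
tcp_pos: [0.5118, 0.103, 0.1869]
ee_rot: [[0.099, -0.995, 0.0], [-0.995, -0.099, 0.001], [-0.001, -0.0, -1.0]]
wrist_force: [-0.5, -0.6, 0.2]
gripper_width: 0.629
gripper_force: 0.0
[0.51178878 0.10300159 0.18694379] 0.6285573695276165 5.683526116080678
[323.70050126  90.8278336 ] (0.5173860473632812, 0.044235374450683596, 65.07154846191406, 120.41527557373047, 5.678608417510986)
[310.15397639 213.10062666] (0.5180997924804688, 0.045027580261230465, 67.07671356201172, 124.070556640625, 5.756084442138672)
[ 0.55145127 -0.21915888  0.12043838]
```

View pics/w5.png

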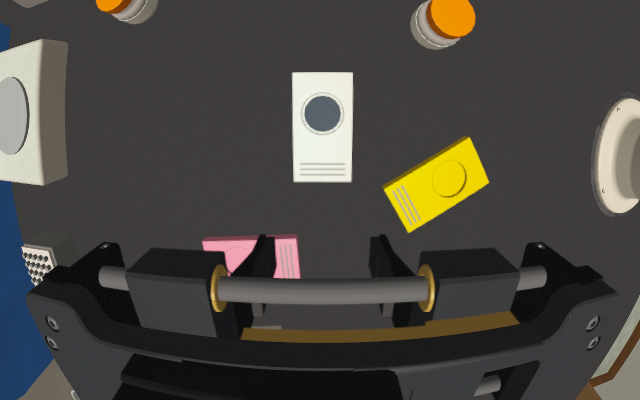

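The carrier is at (0.5175, 0.0444), yaw 5.7°, which is 2 mm and 1.2° off the bridge axis and within the flare. In the picture the disc is seated (322,114), with pink and yellow clear of the path. Now I'll go behind the tail.

```bash
python3 -m handwheel '[[[0,0,-0.2,-0.012,0.001,0,0.03],[0,0,0,-0.0095,0,0,0.03],[0,0,0,0,0,0.02,0.03],[0,0,0,0,0,0.04,0.03],[0,0,0,0,0,0.05,0.03],[0,0,0,0,0,0.04,0.03],[0,0,0,0,0,0.02,0.03],[0,0,0,0,0,0.011,0.03],[0,0,0,0,0,0,0.03],[0,0,0,0,0,0,0.03]]]'
python3 - <<'E'
from h import *
s=r.sense();b=np.load('bridge.npy');d=np.array(s['tcp_pos'])[:2]-b[:2];c,q=np.cos(b[2]),np.sin(b[2])
print(s['tcp_pos'],s['gripper_width'],'local',c*d[0]+q*d[1],-q*d[0]+c*d[1],'yaw',np.degrees(np.arctan2(-s['ee_rot'][1][1],-s['ee_rot'][0][1])),s['wrist_force'])
E
```

```text
time_s: 7.75
tcp_pos: [0.5097, 0.125, 0.0062]
ee_rot: [[0.121, -0.993, 0.001], [-0.993, -0.121, 0.0], [-0.0, -0.001, -1.0]]
wrist_force: [-1.0, -0.4, -1.1]
gripper_width: 0.344
gripper_force: 0.0
[0.50972398 0.12501072 0.00623749] 0.3441159956636391 local -7.39251121924453e-05 0.3466898836730164 yaw 6.943220454574403 [-1.04354191 -0.3757865  -1.05049273]
```

```bash
python3 -m handwheel '[[[0,0,0,0.004,0,0,0.03],[0,0,0,0.005,0,0,0.03],[0,0,0,0.005,0,0,0.03],[0,0,0,0.008,0,0,0.03],[0,0,0,0.01,0,0,0.03],[0,0,0,0.01,0,0,0.03],[0,0,0,0.01,0,0,0.03],[0,0,0,0.01,0,0,0.03],[0,0,0,0.008,0,0,0.03],[0,0,0,0.006,0,0,0.03],[0,0,0,0.004,0,0,0.03],[0,0,0,0,0,0,0.03]]]'
python3 -m handwheel '[[[0,0,0,0.004,0,0,0.03],[0,0,0,0.006,0,0,0.03],[0,0,0,0.008,0,0,0.03],[0,0,0,0.008,0,0,0.03],[0,0,0,0.008,0,0,0.03],[0,0,0,0.008,0,0,0.03],[0,0,0,0.006,0,0,0.03],[0,0,0,0.004,0,0,0.03],[0,0,0,0.002,0,0,0.03],[0,0,0,0,0,0,0.03]]]'
python3 - <<'E'
from h import *
s=r.sense();im=cams.capture('wrist');sc=cams.capture('scene')
cv2.imwrite('pics/w6.png',cv2.resize(im[:,:,::-1],(800,500)));cv2.imwrite('pics/s6.png',sc[:,:,::-1])
b=np.load('bridge.npy');c,q=np.cos(b[2]),np.sin(b[2]);R=np.array([[c,-q],[q,c]])
def loc(P):return R.T@(np.array(P)[:2]-b[:2])
t=loc(s['tcp_pos']);print('tcp',t,s['tcp_pos'][2],s['wrist_force'])
ctr=b[:2]+R@[0,t[1]-.0695]
u=proj('scene',[*(ctr+R@[0.026,0]),.014])[0];k=carrier('scene',sc,tuple(map(float,u)));print(k,loc(k),np.degrees(b[2]))
E
```

```text
time_s: 8.95
tcp_pos: [0.5177, 0.0438, 0.005]
ee_rot: [[0.119, -0.993, -0.002], [-0.993, -0.119, -0.001], [0.001, 0.002, -1.0]]
wrist_force: [-0.1, 0.0, 0.2]
gripper_width: 0.348
gripper_force: 0.0
time_s: 9.95
tcp_pos: [0.5251, -0.009, 0.0056]
ee_rot: [[0.12, -0.993, 0.0], [-0.993, -0.12, -0.0], [0.0, -0.0, -1.0]]
wrist_force: [-0.4, -0.4, -0.4]
gripper_width: 0.344
gripper_force: 0.0
tcp [-0.00087204  0.21177521] 0.005646381579074905 [-0.43291606 -0.37689327 -0.39558982]
(0.5345348510742187, -0.07887899780273437, 66.71930694580078, 123.74690246582031, 7.101900577545166) [6.03918477e-05 1.41296165e-01] 6.900610827054811
```

View pics/w6.png

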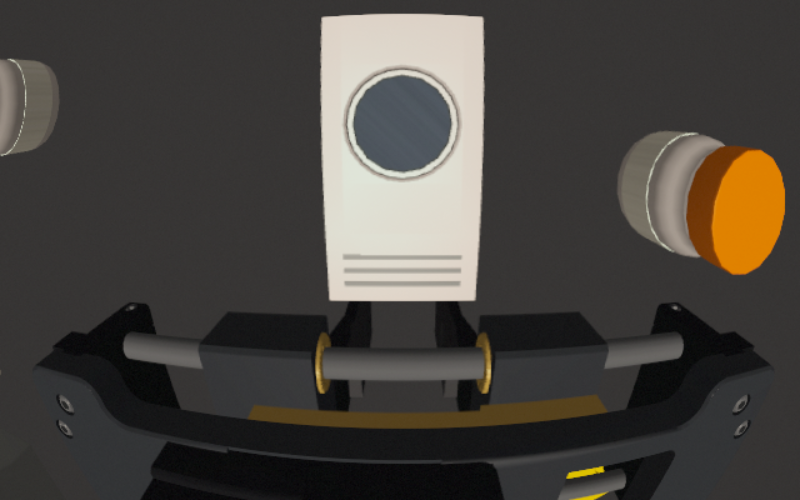

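The carrier is on the axis (local x 0, yaw within 0.2°) and square against both fingers, with the disc seated (402,123). I'll push it in.

```bash
python3 -m handwheel '[[[0,0,0,0.004,0,0,0.03],[0,0,0,0.006,0,0,0.03],[0,0,0,0.006,0,0,0.03],[0,0,0,0.006,0,0,0.03],[0,0,0,0.006,0,0,0.03],[0,0,0,0.006,0,0,0.03],[0,0,0,0.006,0,0,0.03],[0,0,0,0.005,0,0,0.03],[0,0,0,0.003,0,0,0.03],[0,0,0,0,0,0,0.03]]]'
python3 -m handwheel '[[[0,0,0,0.004,0,0,0.03],[0,0,0,0.006,0,0,0.03],[0,0,0,0.006,0,0,0.03],[0,0,0,0.006,0,0,0.03],[0,0,0,0.006,0,0,0.03],[0,0,0,0.006,0,0,0.03],[0,0,0,0.006,0,0,0.03],[0,0,0,0.004,0,0,0.03],[0,0,0,0.002,0,0,0.03],[0,0,0,0,0,0,0.03]]]'
cat > st.py <<'E'
from h import *
s=r.sense();sc=cams.capture('scene');cv2.imwrite('pics/s7.png',sc[:,:,::-1])
b=np.load('bridge.npy');c,q=np.cos(b[2]),np.sin(b[2]);R=np.array([[c,-q],[q,c]])
def loc(P):return R.T@(np.array(P)[:2]-b[:2])
print('tcp',loc(s['tcp_pos']),s['tcp_pos'][2],'Flocal',R.T@np.array(s['wrist_force'])[:2],s['wrist_force'][2],s['time_s'])
E
python3 st.py
```

```text
time_s: 11.05
tcp_pos: [0.5307, -0.057, 0.0055]
ee_rot: [[0.12, -0.993, -0.0], [-0.993, -0.12, -0.0], [0.0, 0.0, -1.0]]
wrist_force: [-0.3, -0.5, 0.2]
gripper_width: 0.342
gripper_force: 0.0
time_s: 12.05
tcp_pos: [0.5364, -0.1025, 0.0055]
ee_rot: [[0.12, -0.993, -0.0], [-0.993, -0.12, -0.0], [0.0, 0.0, -1.0]]
wrist_force: [0.4, -0.3, 0.7]
gripper_width: 0.348
gripper_force: 0.0
tcp [-0.00093825  0.11763923] 0.0055413342808227 Flocal [ 0.39617839 -0.31687496] 0.7445338384794695 12.05
```

Smooth, with no jam. About 32 mm remains.

```bash
python3 -m handwheel '[[[0,0,0,0.004,0,0,0.03],[0,0,0,0.005,0,0,0.03],[0,0,0,0.005,0,0,0.03],[0,0,0,0.004,0,0,0.03],[0,0,0,0.003,0,0,0.03],[0,0,0,0.003,0,0,0.03],[0,0,0,0.002,0,0,0.03],[0,0,0,0.001,0,0,0.03],[0,0,0,0.001,0,0,0.03],[0,0,0,0,0,0,0.03]]]'
python3 -m handwheel '[[[0,0,0,0.001,0,0,0.03],[0,0,0,0.001,0,0,0.03],[0,0,0,0.001,0,0,0.03]]]'
python3 st.py
```

```text
time_s: 13.1
tcp_pos: [0.5398, -0.1299, 0.0056]
ee_rot: [[0.12, -0.993, 0.0], [-0.993, -0.12, -0.0], [0.0, -0.0, -1.0]]
wrist_force: [0.1, 1.2, 0.1]
gripper_width: 0.348
gripper_force: 0.6
time_s: 13.4
tcp_pos: [0.5401, -0.1328, 0.0056]
ee_rot: [[0.12, -0.993, 0.0], [-0.993, -0.12, 0.0], [-0.0, -0.0, -1.0]]
wrist_force: [0.2, 2.5, 2.0]
gripper_width: 0.343
gripper_force: 1.3
tcp [-0.00084337  0.08713876] 0.005587156145827072 Flocal [0.52162683 2.48315293] 1.969715607886103 13.4
```

```bash
python3 -m handwheel '[[[0,0,0,0.001,0,0,0.03],[0,0,0,0.001,0,0,0.03]]]'
python3 -m handwheel '[[[0,0,0,0.001,0,0,0.03],[0,0,0,0,0,0,0.03]]]'
python3 st.py
```

```text
time_s: 13.65
tcp_pos: [0.5403, -0.1343, 0.0056]
ee_rot: [[0.12, -0.993, 0.0], [-0.993, -0.12, 0.001], [-0.001, -0.0, -1.0]]
wrist_force: [-0.5, 8.9, 3.5]
gripper_width: 0.344
gripper_force: 4.7
time_s: 13.85
tcp_pos: [0.5403, -0.1343, 0.0056]
ee_rot: [[0.12, -0.993, -0.0], [-0.993, -0.12, 0.002], [-0.002, 0.0, -1.0]]
wrist_force: [-0.8, 9.7, 3.0]
gripper_width: 0.345
gripper_force: 5.0
tcp [-0.0009125   0.08555736] 0.005582830760020505 Flocal [0.37685497 9.7564575 ] 3.0063747546423736 13.85
```

It stopped at exactly the predicted home place and the force rose to about 10 N. I'll back off, rise and look.

```bash
python3 -m handwheel '[[[0,0,0,-0.004,0,0,0.03],[0,0,0,-0.01,0,0,0.03],[0,0,0,-0.016,0,0,0.03],[0,0,0,-0.01,0,-0.01,0.03],[0,0,0,0,0,-0.03,0.0],[0,0,0,0,0,-0.05,0.0],[0,0,0,0,0,-0.05,0],[0,0,0,0,0,-0.04,0],[0,0,0,0.02,0,-0.02,0],[0,0,0,0.02,0,0,0],[0,0,0,0,0,0,0],[0,0,0,0,0,0,0]]]'
python3 - <<'E'
from h import *
s=r.sense();im=cams.capture('wrist')
b=np.load('bridge.npy');c,q=np.cos(b[2]),np.sin(b[2]);R=np.array([[c,-q],[q,c]])
u=proj('wrist',[*(b[:2]+R@[-.03,.03]),.03],s)[0].astype(int);print(u,s['tcp_pos'])
y0=max(0,u[1]-75);x0=u[0]-100;cv2.imwrite('pics/w8.png',cv2.resize(im[y0:y0+150,x0:x0+200,::-1],(800,600),interpolation=2));print(x0,y0)
W=lambda x,y,z:[*(b[:2]+R@[x,y]),z]
for P in [(-.032,.075,.014),(.032,.075,.014),(-.105,.04,.048),(-.105,-.04,.048),(.055,.04,.029),(-.079,.011,.058)]:print(P,(proj('wrist',W(*P),s)[0]-[x0,y0])*4)
E
```

```text
time_s: 15.1
tcp_pos: [0.5399, -0.1358, 0.2056]
ee_rot: [[0.119, -0.993, -0.0], [-0.993, -0.119, 0.0], [-0.0, 0.0, -1.0]]
wrist_force: [0.9, 0.1, 1.0]
gripper_width: 0.001
gripper_force: 0.0
[347 131] [ 0.53987459 -0.13581415  0.20561767]
247 56
(-0.032, 0.075, 0.014) [403.23490937 450.94502456]
(0.032, 0.075, 0.014) [184.4380133  451.21522415]
(-0.105, 0.04, 0.048) [685.2701768  352.30555555]
(-0.105, -0.04, 0.048) [694.15257918  55.0168473 ]
(0.055, 0.04, 0.029) [ 94.53621796 339.56885842]
(-0.079, 0.011, 0.058) [605.08082592 241.4478762 ]
```

View pics/w8.png

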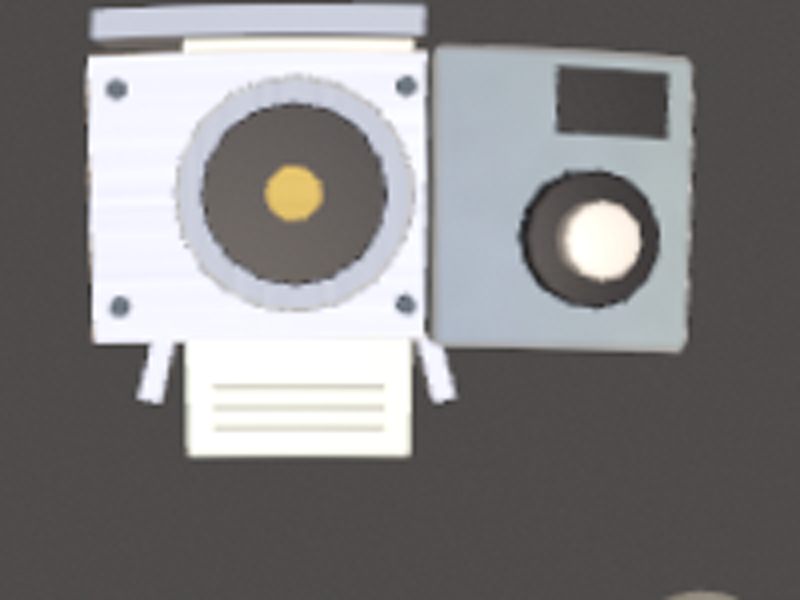

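The carrier is home: tail at (298,456) against a predicted 451, and its front edge shows right up against the stop bar at the top. The button is at (603,240), as predicted for local (-79, 11) mm. I'll press it with closed fingers.

```bash
python3 -m handwheel '[[[0,0,0,0.02,0.02,0,0],[0,0,0,0.025,0.025,0,0],[0,0,0,0.02,0.02,0,0],[0,0,0,0.0083,0.0125,0,0],[0,0,0,0,0,0.03,0],[0,0,0,0,0,0.04,0],[0,0,0,0,0,0.03,0],[0,0,0,0,0,0.02,0],[0,0,0,0,0,0.01,0],[0,0,0,0,0,0,0],[0,0,0,0,0,0,0]]]'
python3 st.py
```

```text
time_s: 16.25
tcp_pos: [0.4732, -0.2177, 0.0763]
ee_rot: [[0.121, -0.993, 0.001], [-0.993, -0.121, -0.001], [0.001, -0.001, -1.0]]
wrist_force: [0.2, 0.1, 0.4]
gripper_width: 0.006
gripper_force: 0.0
tcp [-0.07753     0.01081029] 0.07631897686942862 Flocal [0.17611364 0.06109007] 0.39627552378451825 16.25
```

```bash
for i in 1 2 3 4; do :; done; python3 -m handwheel '[[[0,0,0,0,0,0.004,0],[0,0,0,0,0,0.004,0],[0,0,0,0,0,0.002,0],[0,0,0,0,0,0,0]]]'; python3 -m handwheel '[[[0,0,0,0,0,0.002,0],[0,0,0,0,0,0,0]]]'
```

```text
time_s: 16.7
tcp_pos: [0.4732, -0.2179, 0.0661]
ee_rot: [[0.121, -0.993, 0.002], [-0.993, -0.121, -0.0], [0.001, -0.002, -1.0]]
wrist_force: [0.7, 0.4, 3.6]
gripper_width: 0.004
gripper_force: 1.9
time_s: 16.9
tcp_pos: [0.4733, -0.2179, 0.0644]
ee_rot: [[0.121, -0.993, 0.002], [-0.993, -0.121, -0.001], [0.001, -0.002, -1.0]]
wrist_force: [0.2, 1.3, 7.2]
gripper_width: 0.01
gripper_force: 3.2
```

```bash
python3 -m handwheel '[[[0,0,0,0,0,0.002,0],[0,0,0,0,0,0,0]]]'; python3 -m handwheel '[[[0,0,0,0,0,0.002,0],[0,0,0,0,0,0,0]]]'
```

```text
time_s: 17.1
tcp_pos: [0.4733, -0.218, 0.0642]
ee_rot: [[0.121, -0.993, 0.002], [-0.993, -0.121, -0.001], [0.001, -0.002, -1.0]]
wrist_force: [-3.0, 2.2, 18.7]
gripper_width: 0.004
gripper_force: 9.0
time_s: 17.3
tcp_pos: [0.4734, -0.218, 0.0639]
ee_rot: [[0.122, -0.992, 0.002], [-0.992, -0.122, -0.002], [0.002, -0.002, -1.0]]
wrist_force: [-6.9, 5.3, 29.2]
gripper_width: 0.006
gripper_force: 14.6
```

A hard stop at 64 mm after a springy stretch. I'll release, rise, and check that it was the button bottoming, by triangulating the height of its top.

```bash
python3 -m handwheel '[[[0,0,0,0,0,-0.006,0],[0,0,0,0,0,-0.01,0],[0,0,0,0,0,-0.03,0],[0,0,0,0,0,-0.04,0],[0,0,0,0,0,-0.04,0],[0,0,0,0,0,-0.02,0],[0,0,0,-0.03,0,0,0],[0,0,0,-0.03,0,0,0],[0,0,0,0,0,0,0],[0,0,0,0,0,0,0]]]'
python3 - <<'E'
from h import *
import pickle
from scipy.optimize import least_squares
s=r.sense();im=cams.capture('wrist');b=np.load('bridge.npy');c,q=np.cos(b[2]),np.sin(b[2]);R=np.array([[c,-q],[q,c]])
u=proj('wrist',[*(b[:2]+R@[-.079,.011]),.06],s)[0].astype(int)
x0,y0=u-[60,45];cv2.imwrite('pics/w9.png',im[:,:,::-1])
m=(im[y0:y0+90,x0:x0+120].min(2)>210).astype(np.uint8);n,l,st,ce=cv2.connectedComponentsWithStats(m)
k=min(range(1,n),key=lambda i:np.linalg.norm(ce[i]-[60,45]) if st[i,4]>40 else 1e9);bp=ce[k]+[x0,y0];print('btn px',bp,st[k])
s1=pickle.load(open('s1','rb'));s2=dict(tcp_pos=np.array([.53987459,-.13581415,.20561767]),ee_rot=np.array([[.119,-.993,0],[-.993,-.119,0],[0,0,-1.]]))
ob=[(s1,np.array([690*.175+325,315*.175+75])),(s2,np.array([603/4+247,240/4+56])),(s,bp)]
L=least_squares(lambda P:np.r_[tuple(proj('wrist',P,a)[0]-o for a,o in ob)],[.47,-.218,.06]);print(L.x,R.T@(L.x[:2]-b[:2]),L.fun.round(2))
side=cams.capture('side');v=proj('side',[L.x])[0].astype(int);print(v)
a=side[v[1]-45:v[1]+45,v[0]-60:v[0]+60];w=im[y0:y0+90,x0:x0+120]
cv2.imwrite('pics/sd.png',cv2.resize(np.vstack([a,w])[:,:,::-1],(400,600),interpolation=2))
E
```

```text
time_s: 18.3
tcp_pos: [0.4645, -0.1579, 0.2052]
ee_rot: [[0.121, -0.993, -0.002], [-0.993, -0.121, 0.0], [-0.0, 0.002, -1.0]]
wrist_force: [0.1, -0.4, -0.3]
gripper_width: 0.002
gripper_force: 0.0
btn px [317.29818182 127.57454545] [ 47  37  19  18 275]
[ 0.47572596 -0.21823186  0.07082596] [-0.07506538  0.0100185 ] [ 0.08  0.48 -0.17 -0.29  0.14 -0.1 ]
[369 150]
```

View pics/sd.png

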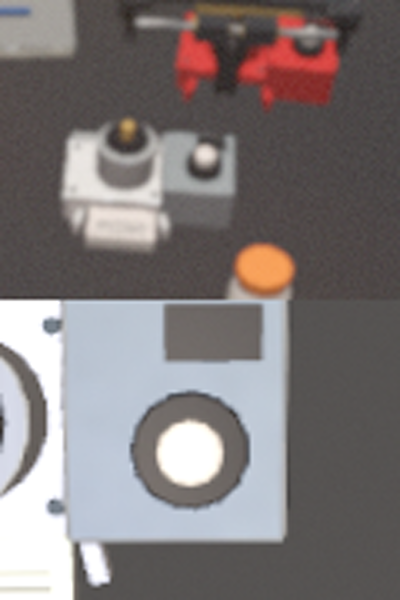

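The button top is at 70.8 mm and the fingers reached 64 mm, so it was fully down. It has sprung back, and the carrier is still home.

```bash
python3 -c "
from station import r
print(r.finish_job())"
```

```text
the job is handed in; nothing more can be done
None
```

Job handed in at about 18 s: the carrier was slid flat on the bench under the bridge to the stop bar, and only then was the button pressed fully down and released; nothing else was touched that I could see.

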